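# Scan the barcode of an ornament carton on the packing turntable

### The job

Push the packing turntable round (its upright post is there for that) until the carton's barcode label squarely faces the pointer on the base, and leave it standing there. Then pick up the hand scanner and aim its window square-on at the middle of the label from about 9 cm away, upright and steady for about two seconds, without touching the turntable or carton with it. Finally lay the scanner back flat on the middle of its rubber mat without dropping it, and leave the blue bauble, the brush pot and the paint tub where they stand.

Things in the scene. Friction and masses are not known exactly. Their poses are not given: they have to be found in the camera images.
- base: Fixed aluminium base of the turntable: round plate, radius 98 mm, 14 mm thick, on the bench; origin on the turning axis at bench height, z up. Its pointer, a flat tongue 36 mm wide and 14 mm high with a pointed end, sticks out along the base's own -x, tip 174 mm from the axis.
- wheel: Turning part, turns either way without stops, stays where left: plywood disc (radius 120, top 30 mm above bench), open cardboard carton with red bauble fixed at its centre (96 x 96 mm, up to 115 mm above bench, bauble cap to 123) and an upright post. Origin on the axis at bench height. Label on the carton's -x face, post at +x. Its x along the base's x: label faces the pointer.
- label (a point): Centre of the barcode label, 70 mm wide and 46 mm high, white with black bars, on the carton's -x face, 49 mm from the axis, 75 mm above the bench; axes are the wheel's, so -x points out of the label.
- post (a point): Top centre of the push post: steel, 16 mm diameter, 105 mm from the axis, rising 75 mm above the disc to 105 mm above the bench.
- scanner: Loose grey hand scanner, 160 mm long, 0.2 kg, on the mat. Origin on its underside, x forward to the window, z up. Handle 34 mm wide, 36 mm high, from x = -85 to +25 mm; head 52 mm wide, 50 mm high, from x = +25 to +75 mm. Grip the handle across y near x = 0; centre of mass at about x = +10 mm.
- window (a point): Centre of the scanner's black window, on the front face of its head: 75 mm ahead of the scanner's origin and 26 mm above its underside; the scanner looks along its x.
- mat: Fixed black rubber mat, 220 x 120 mm, 6 mm thick; origin at the centre of its underside on the bench, x along its length.
- bauble: Bystander: blue bauble on a round metal stand, 84 mm wide, 124 mm high; origin at the centre of its underside.
- brushpot: Bystander: glass pot of brushes, 72 mm wide, 150 mm high; origin at the centre of its underside.
- tub: Bystander: closed paint tub, 80 mm wide, 75 mm high; origin at the centre of its underside.
Things that resemble listed ones, but are neither listed nor needed, are in the scene too. Leave any purple, red or turquoise look-alike of the scanner alone.

How it is judged:
By the outcome, as a careful person would: the job done as asked, in the order asked, and still so for the second after the job is handed in, with the robot touching nothing.
It also fails if it takes over 72 s, if anything falls off the work surface, if the arm or the gripper's body presses on something with over 40 N, if the wrist force passes 120 N, or if a joint passes its speed limit or range.

### The arm

A 6-joint arm with a two-finger parallel gripper is mounted at the origin on the work surface. World frame = base frame: x ahead of the robot, y to its left, z up, the work surface at z = 0. Lengths are in m, angles in rad, forces in N, time in s.
With the tool pointing down it reaches from about 0.375 to 0.975 m from the base axis. Payload 3.8 kg.
Tool frame: the origin (TCP) lies between the finger pads; the fingertips stand 8 mm ahead of it and the grasp point (between the pads) lies 11 mm behind it; z points along the fingers, y is the line along which they close (so a half turn about z gives the same grasp; the last joint's range is limited). The gripper opens to 85 mm and grips with 20 to 120 N. Pads are 22 mm wide; open, the fingers measure 114 mm over their backs; the gripper's body (76 mm by 85 mm) begins 54 mm behind the grasp point. The pads swing forward as they close: fully open they stand 13 mm farther back than shut.
Start: joints at [-1.242, 0.264, 1.604, -0, 1.274, -0.037], TCP at [0.241, -0.63, 0.239] pointing down, gripper open.
Joint ranges: [-2.63, 2.63], [-0.94, 2.18], [0.31, 2.57], [-1.31, 4.45], [0, 2.66], [-2.55, 2.55]. Speed limits (rad/s): [2.57, 2.57, 3.14, 3.14, 3.14, 3.14].

### API

Orientations are given as a rotation vector (axis times angle).
In Python, from bench import get_obs, read_camera, hand_in gives the robot as it stands.
- The arm moves only by the shell command python3 -m creep 'ROWS'. ROWS is JSON, a list of rows, each an object with "dr": the turn, a rotation vector about the tool's x, y, z in degrees, a list of three; "delta_pos": the shift along the tool's x, y, z in mm, a list of three; "hand": the opening, from 0 (shut) to 1 (fully open). In form: [{"dr": [wx, wy, wz], "delta_pos": [dx, dy, dz], "hand": hand}, ...]. A call has 1 to 10 rows; each row is the pose to reach, as a shift and turn from the pose commanded when the call began, along the tool's axes at that moment; what a row does not reach only later rows make up. A row lasts 1/8 s, in which the tool goes at most 62.5 mm and 10.7 degrees, less where a joint would pass 70% of its speed; a pose out of reach is approached as far as the arm can. A call with a gripper value outside its range is refused whole. The fingers move at their own pace and stop on an object; the grip force is fixed at half the most. Time passes only in rows, so rows that repeat a pose let the fingers close. It gives the time, the measured TCP pose, the force, the opening and the grip force at its end, in the units of the state.
- get_obs(): the state, without advancing time (a new reading comes with each control period).
- read_camera(name): name is "scene" or "top" or "wrist"; returns a dict with "image" (480x640x3 uint8, red, green, blue), "z_map" (480x640 float32, m along the optical axis (not along the pixel's ray), 0 where there is no reading), "fx", "fy", "cx", "cy" (pixels), "R" (3x3) and "t" (3): a world point X has camera coordinates R X + t; the wrist camera has in their place "tool_from_camera" (4x4, takes a point from camera to tool coordinates, whose origin is the TCP and whose axes are the flange's). Camera axes: x right, y down, z forward; pixel columns grow to the right and rows downward; lengths in m; the calibration is good to about 2 mm. A picture is of the moment at which its call begins: read the wrist's pose just before it.
- hand_in(): hands the job in; it is judged then, once.
The state is a dict: "t": time; "joint_pos": joint angles; "joint_vel": joint speeds; "joint_torque": joint torques, N m; "tcp_pos": TCP position; "eef_rot": TCP orientation; "ft_force": force on the tool from outside, world axes, zero at the start; "moment": the same for the moment, N m; "finger_gap": opening from 0.0 (shut) to 1.0 (fully open); "grip_force": force on a finger pad.
Only numpy, scipy, OpenCV 4.12 (cv2) and the standard library are available. Lean on these libraries where they do the work, as an engineer would, in place of code of your own. Each camera call takes 0.05 s, during which the arm holds its last target. There are 200 camera calls.

## Working session

There is one attempt and no reset: what is moved stays moved. The work goes in short steps, Python scripts to look and compute and a shell command to move; the robot and the scene stay as the last step left them, time stands still between calls to the robot, and variables do not carry over. Pictures are saved under pics/ and viewed, at most 10 in all, crops included, and the job is handed in when it is done.

```bash
mkdir -p pics; ls; python3 - <<'E'
from bench import *
import cv2,numpy as np,pickle
o=get_obs();print({k:np.round(v,3) for k,v in o.items()})
for n in("scene","top"):
    c=read_camera(n);pickle.dump(c,open(n+".pkl","wb"))
    cv2.imwrite(f"pics/{n}0.png",c["image"][:,:,::-1])
    print(n,c["fx"],c["cx"],c["cy"],np.round(c["R"],3),np.round(-c["R"].T@c["t"],3))
E
```

```text
pics
{'t': np.float64(0.0), 'joint_pos': array([-1.242,  0.265,  1.605,  0.   ,  1.274, -0.037]), 'joint_vel': array([ 0.002,  0.   , -0.001, -0.   , -0.   , -0.001]), 'joint_torque': array([-2.0000e-03, -5.1512e+01, -3.6731e+01, -0.0000e+00,  1.3000e-02,
       -0.0000e+00]), 'tcp_pos': array([ 0.241, -0.63 ,  0.238]), 'eef_rot': array([-3.087, -0.571,  0.   ]), 'ft_force': array([ 1.351, -0.077, -0.261]), 'moment': array([0.049, 0.018, 0.07 ]), 'grip_force': np.float64(0.0), 'finger_gap': np.float64(1.004)}
scene 538.3583621955258 321.9825428250285 243.32231559202248 [[ 0.881  0.473 -0.018]
 [ 0.234 -0.469 -0.852]
 [-0.411  0.746 -0.524]] [ 1.061 -1.038  0.806]
top 543.9665372908082 325.2802048020776 239.86962321581416 [[-0.018 -1.     0.008]
 [-0.985  0.016 -0.174]
 [ 0.174 -0.011 -0.985]] [ 0.257 -0.013  1.634]
```

View pics/scene0.png

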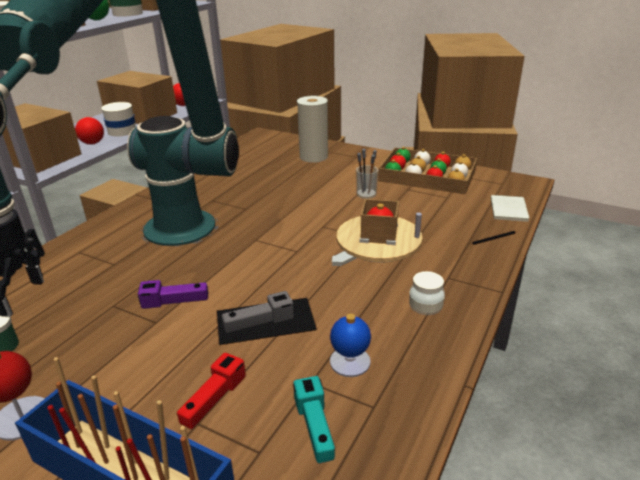

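View pics/top0.png

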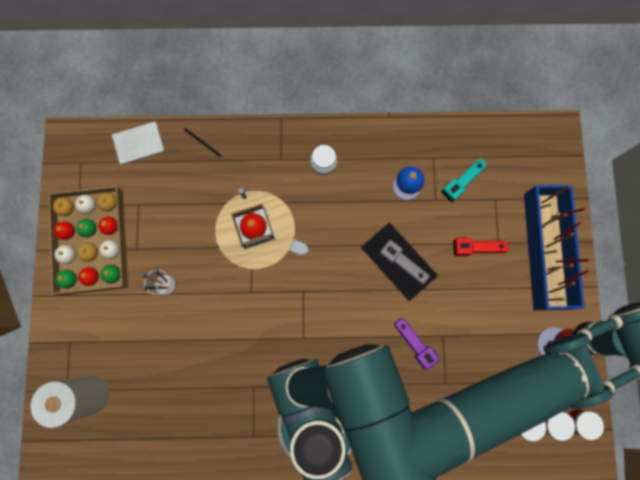

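The scene view shows the turntable at (380,235), its post at (418,224) and the pointer tongue at (343,258). The grey scanner lies on the mat at (258,315).

In the top view the disc is centred at (255,230), the post top is at (241,192) and the pointer is at (300,248). There are four scanner candidates in the top view: grey (405,262), purple (416,343), red (481,246) and turquoise (465,180). Grey fits, because it is the only one on the black mat.

```bash
cat > h.py <<'E'
import numpy as np,cv2,pickle
from scipy.spatial.transform import Rotation as Ro
def ray(c,uv,z):
    uv=np.atleast_2d(uv).astype(float)
    d=np.c_[(uv[:,0]-c["cx"])/c["fx"],(uv[:,1]-c["cy"])/c["fy"],np.ones(len(uv))]@c["R"]
    o=-c["R"].T@c["t"]
    return o+d*((z-o[2])/d[:,2])[:,None]
def cloud(c):
    v,u=np.mgrid[:480,:640];z=c["z_map"].astype(float)
    p=np.stack([(u-c["cx"])/c["fx"]*z,(v-c["cy"])/c["fy"]*z,z],-1)
    return (p-c["t"])@c["R"]
E
python3 - <<'E'
from h import *
c=pickle.load(open("top.pkl","rb"));im=c["image"];P=cloud(c);Z=P[...,2]
hsv=cv2.cvtColor(im,cv2.COLOR_RGB2HSV)
def big(m,lo):
    m=m.astype(np.uint8);roi=np.zeros_like(m);x0,y0,x1,y1=lo;roi[y0:y1,x0:x1]=1
    return max(cv2.findContours(m*roi,cv2.RETR_EXTERNAL,cv2.CHAIN_APPROX_NONE)[0],key=cv2.contourArea)
# disc
k=big((hsv[...,2]>150)&(hsv[...,0]<30)&(hsv[...,1]>40),(200,175,310,280))
(u,v),r=cv2.minEnclosingCircle(k);e=cv2.fitEllipse(cv2.convexHull(k));print("disc",(u,v,r),e)
W=ray(c,e[0],.03)[0];print("W",W, "r", np.linalg.norm(ray(c,cv2.convexHull(k)[:,0],.03)-W,axis=1).round(3)[:12])
# pointer: bright lowsat near (300,248)
m=(hsv[...,1]<50)&(hsv[...,2]>120)
k=big(m,(285,235,320,262));pp=ray(c,k[:,0],.014);far=pp[np.argmax(np.linalg.norm(pp[:,:2]-W[:2],axis=1))];
mm=pp.mean(0);print("ptr tip",far,np.linalg.norm(far-W),"ang",[np.degrees(np.arctan2(*(q-W)[[1,0]])) for q in(far,mm)])
# post by depth
zz=(Z>.08)&(Z<.13);k=big(zz,(228,180,252,206));pm=k[:,0].mean(0);q=ray(c,pm,.105)[0];print("post",pm,q,np.linalg.norm((q-W)[:2]),np.degrees(np.arctan2(*(q-W)[[1,0]])))
# mat
k=big((hsv[...,2]<60)|((Z>.025)&(Z<.08)),(350,215,445,305));b=cv2.minAreaRect(k);bp=ray(c,cv2.boxPoints(b),.006);print("mat",b,bp.round(3),bp.mean(0),np.linalg.norm(np.diff(bp,axis=0),axis=1))
# scanner depth
m=(Z>.025)&(Z<.1);k=big(m,(350,215,445,305));b=cv2.minAreaRect(k);bp=ray(c,cv2.boxPoints(b),.045);print("scan",b,bp.round(3),bp.mean(0),np.linalg.norm(np.diff(bp,axis=0),axis=1))
for n,l,z in(("bauble",(385,155,432,205),.08),("pot",(135,262,182,300),.1),("tub",(305,140,342,175),.075)):
    k=big((Z>.02),l);(u,v),r=cv2.minEnclosingCircle(k);print(n,u,v,r,ray(c,(u,v),z).round(3))
cv2.imwrite("pics/crop1.png",cv2.resize(im[170:310,200:450,::-1],None,fx=3.2,fy=3.2,interpolation=cv2.INTER_CUBIC))
E
```

```text
disc (254.5, 229.0, 40.74626541137695) ((254.67347717285156, 229.52703857421875), (78.22124481201172, 81.01224517822266), 65.30548858642578)
W [0.57419346 0.17982759 0.03      ] r [0.122 0.122 0.122 0.121 0.123 0.122 0.122 0.12  0.12  0.12  0.119 0.119]
ptr tip [0.50883663 0.02102128 0.014     ] 0.17247307592531697 ang [np.float64(-112.3696429475681), np.float64(-112.47731049999767)]
post [241.4375 191.    ] [0.67366317 0.20961599 0.105     ] 0.10383434661632202 16.671484983552336
mat ((398.64935302734375, 261.3642578125), (72.17778778076172, 38.140541076660156), 47.7263069152832) [[ 0.518 -0.137  0.006]
 [ 0.596 -0.226  0.006]
 [ 0.43  -0.366  0.006]
 [ 0.354 -0.278  0.006]] [ 0.47469553 -0.25178661  0.006     ] [0.11815006 0.21748554 0.11620197]
scan ((404.7646789550781, 262.941162109375), (54.666473388671875, 19.30681037902832), 40.601295471191406) [[ 0.496 -0.186  0.045]
 [ 0.54  -0.225  0.045]
 [ 0.431 -0.342  0.045]
 [ 0.389 -0.303  0.045]] [ 0.46399989 -0.26401775  0.045     ] [0.05826901 0.16007063 0.05763957]
bauble 409.81817626953125 179.77272033691406 14.45042896270752 [[ 0.707 -0.285  0.08 ]]
pot 157.0 281.0 18.788393020629883 [[0.417 0.446 0.1  ]]
tub 324.0 159.36207580566406 14.67215633392334 [[ 0.776 -0.031  0.075]]
```

View pics/crop1.png

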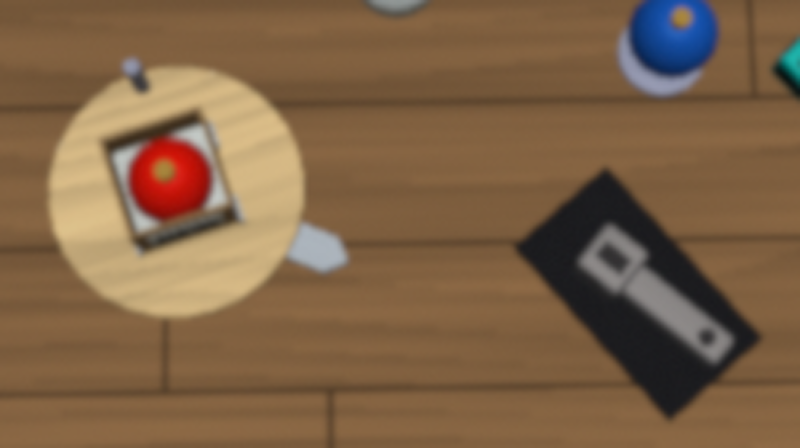

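The crop confirms the grey scanner on the black mat at crop (655,295), with its head at the upper left (610,258). The post top is at (132,65) and the pointer at (320,250). The post has to go from about 16.7° to 67.6°, so it turns counter-clockwise.

```bash
cat >> h.py <<'E'
from bench import get_obs,read_camera
def down(a): a=np.radians(a);return np.array([[np.cos(a),np.sin(a),0],[np.sin(a),-np.cos(a),0],[0,0,-1]])
def plan(p,a,start=None):
    """shift (mm) and turn (deg) from the present pose to TCP p, tool down with x at a deg"""
    o=get_obs();R=Ro.from_rotvec(o["eef_rot"]).as_matrix() if start is None else down(start[1])
    q=o["tcp_pos"] if start is None else np.array(start[0])
    print("dr",np.degrees(Ro.from_matrix(R.T@down(a)).as_rotvec()).round(1),"d",(R.T@(np.array(p)-q)*1e3).round(1))
def wrist(name):
    o=get_obs();c=read_camera("wrist");T=c["tool_from_camera"];R=Ro.from_rotvec(o["eef_rot"]).as_matrix()
    Rw=R@T[:3,:3];tw=R@T[:3,3]+o["tcp_pos"];c["R"]=Rw.T;c["t"]=-Rw.T@tw
    pickle.dump(c,open(name+".pkl","wb"));cv2.imwrite(f"pics/{name}.png",c["image"][:,:,::-1]);return c
E
python3 -c "
from h import *
plan((.675,.210,.22),16.7)
c=read_camera('wrist');print(c['tool_from_camera'].round(3),c['fx'])"
```

```text
dr [-0.1  0.   4.3] d [ 705.5 -628.9   19.4]
[[-0.001 -0.963 -0.269  0.068]
 [ 1.    -0.    -0.001  0.001]
 [ 0.001 -0.269  0.963 -0.135]
 [ 0.     0.     0.     1.   ]] 380.11506006195077
```

```bash
R='{"dr":[0,0,0],"delta_pos":[430,-380,12],"hand":1}'; python3 -m creep '[{"dr":[0,0,4.3],"delta_pos":[47,-42,1],"hand":1},{"dr":[0,0,4.3],"delta_pos":[94,-84,2],"hand":0.6},{"dr":[0,0,4.3],"delta_pos":[141,-126,4],"hand":0.6},{"dr":[0,0,4.3],"delta_pos":[188,-168,5],"hand":0.6},{"dr":[0,0,4.3],"delta_pos":[235,-210,6],"hand":0.6},{"dr":[0,0,4.3],"delta_pos":[282,-252,8],"hand":0.6},{"dr":[0,0,4.3],"delta_pos":[329,-294,9],"hand":0.6},{"dr":[0,0,4.3],"delta_pos":[376,-336,10],"hand":0.6},{"dr":[0,0,4.3],"delta_pos":[423,-377,11],"hand":0.6},{"dr":[0,0,4.3],"delta_pos":[465,-415,12],"hand":0.6}]'; python3 -c "
from h import *
plan((.675,.210,.22),16.7)"
```

```text
t: 1.4
tcp_pos: [0.5278, -0.0745, 0.2272]
eef_rot: [3.108, 0.455, 0.0]
ft_force: [0.9, -0.3, 0.2]
finger_gap: 0.607
grip_force: 0.0
dr [ 0. -0. -0.] d [ 222.7 -230.3    7.2]
```

```bash
python3 -m creep '[{"dr":[0,0,0],"delta_pos":[43,-43,0],"hand":0.6},{"dr":[0,0,0],"delta_pos":[86,-86,0],"hand":0.6},{"dr":[0,0,0],"delta_pos":[129,-129,0],"hand":0.6},{"dr":[0,0,0],"delta_pos":[172,-172,0],"hand":0.6},{"dr":[0,0,0],"delta_pos":[212,-212,0],"hand":0.6},{"dr":[0,0,0],"delta_pos":[220,-228,7],"hand":0.6},{"dr":[0,0,0],"delta_pos":[220,-228,7],"hand":0.6},{"dr":[0,0,0],"delta_pos":[220,-228,7],"hand":0.6}]'; python3 - <<'E'
from h import *
c=wrist("w1");P=cloud(c);Z=P[...,2]
m=((Z>.1)&(Z<.11)).astype(np.uint8)
n,l,s,ce=cv2.connectedComponentsWithStats(m)
for i in range(1,n):
    if s[i,4]>30: q=P[l==i].mean(0);print(s[i],q.round(4), np.degrees(np.arctan2(q[1]-.1798,q[0]-.5742)),np.hypot(q[1]-.1798,q[0]-.5742))
print(get_obs()["tcp_pos"])
E
```

```text
t: 2.4
tcp_pos: [0.6719, 0.2035, 0.2199]
eef_rot: [3.108, 0.454, -0.002]
ft_force: [0.8, -0.3, -0.4]
finger_gap: 0.6
grip_force: 0.0
[297 214  23  23 409] [0.6758 0.2136 0.1046] 18.426894195898782 0.10705144342596226
[258 299 121  10 727] [0.6222 0.1911 0.105 ] 13.31060574886763 0.04927997186030322
[286 315  88 100 520] [0.5527 0.1531 0.1036] -128.86426925283968 0.03427661179730772
[ 272  321   83   72 2568] [0.5839 0.1836 0.1054] 21.191433552486213 0.010436548036579035
[252 349   8  59 160] [0.5482 0.2188 0.1053] 123.62886507733711 0.04689623110613324
[0.67213104 0.20326583 0.22032274]
```

View pics/w1.png

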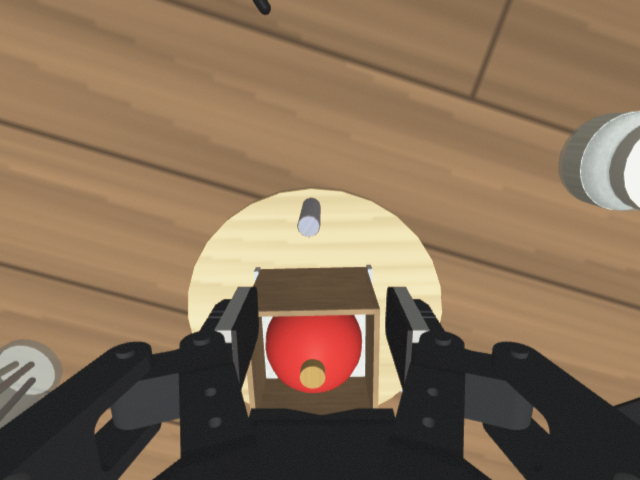

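The wrist view shows the post top at (308,226), which is world (0.676, 0.214, 0.105). Its height is as expected. The carton is at (315,350).

```bash
python3 -c "
from h import *
plan((.6758,.2136,.22),18);plan((.6758,.2136,.068),18)
c=pickle.load(open('w1.pkl','rb'));P=cloud(c);Z=P[...,2];im=c['image']
hsv=cv2.cvtColor(im,cv2.COLOR_RGB2HSV)
m=(abs(Z-.03)<.006);m[:180]=0;k=max(cv2.findContours(m.astype(np.uint8),0,cv2.CHAIN_APPROX_NONE)[0],key=cv2.contourArea)[:,0]
k=k[k[:,1]<285];q=ray(c,k,.03)
A=np.c_[2*q[:,:2],np.ones(len(q))];s=np.linalg.lstsq(A,(q[:,:2]**2).sum(1),rcond=None)[0];print('rim fit',s[:2],np.sqrt(s[2]+s[0]**2+s[1]**2))
"
```

```text
dr [ 0.   0.  -1.4] d [ 6.5 -8.9  0.3]
dr [ 0.   0.  -1.4] d [  6.6  -8.9 152.3]
rim fit [0.62992723 0.19769435] 0.07285142792064367
```

```bash
python3 -m creep '[{"dr":[0,0,-1.4],"delta_pos":[6.5,-9,0],"hand":0.6},{"dr":[0,0,-1.4],"delta_pos":[6.5,-9,50],"hand":0.6},{"dr":[0,0,-1.4],"delta_pos":[6.5,-9,100],"hand":0.6},{"dr":[0,0,-1.4],"delta_pos":[6.5,-9,130],"hand":0.6},{"dr":[0,0,-1.4],"delta_pos":[6.5,-9,150],"hand":0.6},{"dr":[0,0,-1.4],"delta_pos":[6.5,-9,150],"hand":0.35},{"dr":[0,0,-1.4],"delta_pos":[6.5,-9,150],"hand":0.35},{"dr":[0,0,-1.4],"delta_pos":[6.5,-9,150],"hand":0.35}]'; python3 - <<'E'
from h import *
W=np.array([.5742,.1798])
print(get_obs()["tcp_pos"])
for a in (28,38,48,58,64,67.6,69):
    t=np.radians(a);p=W+.105*np.array([np.cos(t),np.sin(t)]);plan((*p,.070),a)
E
```

```text
t: 3.45
tcp_pos: [0.6779, 0.216, 0.0727]
eef_rot: [-3.102, -0.493, -0.006]
ft_force: [0.2, -0.3, -0.1]
finger_gap: 0.349
grip_force: 0.0
[0.67787022 0.21595851 0.07266636]
dr [ 0.  -0.2 -9.9] d [ -6.4 -15.9   2.6]
dr [  0.   -0.2 -19.9] d [-11.1 -33.6   2.6]
dr [  0.1  -0.2 -29.9] d [-18.8 -50.2   2.6]
dr [  0.1  -0.2 -39.9] d [-29.3 -65.2   2.5]
dr [  0.1  -0.2 -45.9] d [-36.8 -73.2   2.5]
dr [  0.1  -0.2 -49.5] d [-41.6 -77.7   2.5]
dr [  0.1  -0.2 -50.9] d [-43.6 -79.3   2.5]
```

```bash
python3 -m creep '[{"dr":[0,0,-5],"delta_pos":[-3,-8,0],"hand":0.35},{"dr":[0,0,-10],"delta_pos":[-6,-16,0],"hand":0.35},{"dr":[0,0,-15],"delta_pos":[-8,-25,0],"hand":0.35},{"dr":[0,0,-20],"delta_pos":[-11,-34,0],"hand":0.35},{"dr":[0,0,-25],"delta_pos":[-15,-42,0],"hand":0.35},{"dr":[0,0,-30],"delta_pos":[-19,-50,0],"hand":0.35},{"dr":[0,0,-35],"delta_pos":[-24,-58,0],"hand":0.35},{"dr":[0,0,-40],"delta_pos":[-29,-65,0],"hand":0.35},{"dr":[0,0,-44],"delta_pos":[-34.5,-71,0],"hand":0.35},{"dr":[0,0,-47],"delta_pos":[-38.5,-75,0],"hand":0.35}]'; python3 - <<'E'
from h import *
W=np.array([.5742,.1798])
t=np.radians(67.6);plan((*(W+.105*np.array([np.cos(t),np.sin(t)])),.0715),67.6)
E
```

```text
t: 4.7
tcp_pos: [0.6177, 0.2755, 0.0723]
eef_rot: [2.646, 1.692, 0.006]
ft_force: [1.0, -1.1, 0.4]
finger_gap: 0.345
grip_force: 0.6
dr [ 0.2 -0.1 -2.4] d [-0.2 -3.8  0.8]
```

```bash
python3 -m creep '[{"dr":[0,0,-2.4],"delta_pos":[0,-3.5,0],"hand":0.35},{"dr":[0,0,-2.4],"delta_pos":[0,-3.5,0],"hand":0.25},{"dr":[0,0,-2.4],"delta_pos":[0,-3.5,0],"hand":0.19},{"dr":[0,0,-2.4],"delta_pos":[0,-3.5,0],"hand":0.19},{"dr":[0,0,-2.4],"delta_pos":[0,-3.5,0],"hand":0.19}]'; python3 - <<'E'
from h import *
print(get_obs()["tcp_pos"])
c=read_camera("top");pickle.dump(c,open("top2.pkl","wb"));P=cloud(c);Z=P[...,2]
im=c["image"]
cv2.imwrite("pics/crop2.png",cv2.resize(im[160:300,180:330,::-1],None,fx=4,fy=4,interpolation=cv2.INTER_CUBIC))
E
```

```text
t: 5.32
tcp_pos: [0.6135, 0.2763, 0.0704]
eef_rot: [2.613, 1.744, 0.001]
ft_force: [0.7, -0.4, 1.3]
finger_gap: 0.188
grip_force: 0.6
[0.6135382  0.27632553 0.07043362]
```

View pics/crop2.png

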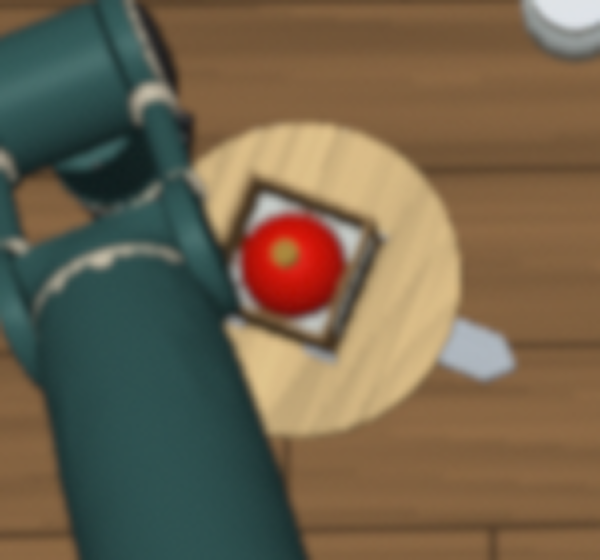

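The crop shows the label side facing the pointer at (480,350). I'll release the post, lift, and check the angle.

```bash
python3 -c "
from h import *
plan((.70,.16,.25),67.6)"; python3 -m creep '[{"dr":[0,0,0],"delta_pos":[0,0,0],"hand":0.4},{"dr":[0,0,0],"delta_pos":[0,0,0],"hand":0.4},{"dr":[0,0,0],"delta_pos":[0,0,-30],"hand":0.4},{"dr":[0,0,0],"delta_pos":[0,0,-80],"hand":0.4},{"dr":[0,0,0],"delta_pos":[0,0,-130],"hand":0.4},{"dr":[0,0,0],"delta_pos":[0,0,-180],"hand":0.6},{"dr":[0,0,0],"delta_pos":[-35,45,-180],"hand":1},{"dr":[0,0,0],"delta_pos":[-70,90,-180],"hand":1},{"dr":[0,0,0],"delta_pos":[-74,124,-180],"hand":1},{"dr":[0,0,0],"delta_pos":[-74,124,-180],"hand":1}]'; python3 - <<'E'
from h import *
print(get_obs()["tcp_pos"])
wrist("w2")
E
```

```text
dr [ 0.  -0.  -0.2] d [ -74.2  124.6 -179.7]
t: 6.62
tcp_pos: [0.7007, 0.1584, 0.2495]
eef_rot: [-2.615, -1.74, 0.001]
ft_force: [-0.6, 0.7, 0.4]
finger_gap: 0.998
grip_force: 0.0
[0.70066236 0.15839971 0.24949018]
```

View pics/w2.png

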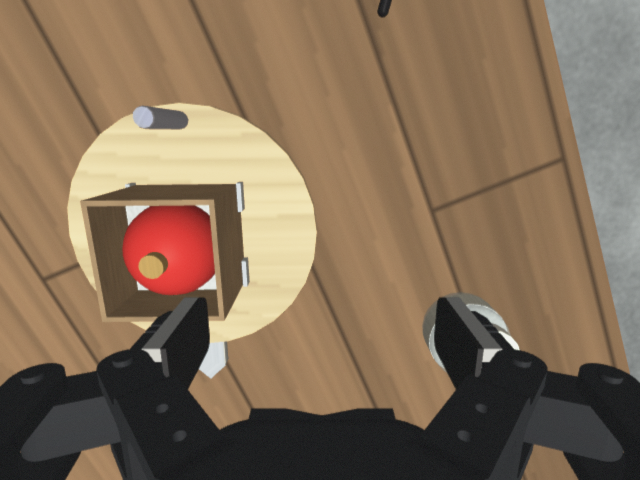

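The wrist view shows the post top at (144,117), the pointer tip at about (210,377), and the carton's back edge running from (83,203) to (214,202). I'll measure the angles.

```bash
cat > m.py <<'E'
from h import *
c=pickle.load(open("w2.pkl","rb"));im=c["image"];P=cloud(c);Z=P[...,2];hsv=cv2.cvtColor(im,cv2.COLOR_RGB2HSV)
m=(abs(Z-.03)<.004)
k=max(cv2.findContours(cv2.morphologyEx(m.astype(np.uint8),cv2.MORPH_OPEN,np.ones((3,3))),0,cv2.CHAIN_APPROX_NONE)[0],key=cv2.contourArea)[:,0]
k=k[(k[:,0]>215)&(k[:,1]<330)|(k[:,1]<115)&(k[:,0]>185)|(k[:,0]<125)&(k[:,1]<190)]
q=ray(c,k,.03)[:,:2]
from scipy.optimize import least_squares
f=least_squares(lambda s:np.hypot(*(q-s).T)-.12,[.574,.18],loss="soft_l1",f_scale=.001).x
print("W",f,"rms",np.std(np.hypot(*(q-f).T)),np.hypot(*(q-f).T).mean())
ang=lambda d:np.degrees(np.arctan2(d[1],d[0]))
mm=((Z>.098)&(Z<.111));mm[:90]=0;mm[150:]=0;mm[:,190:]=0
p=P[mm][:,:2].mean(0);print("post",p,mm.sum(),np.hypot(*(p-f)),ang(p-f))
g=(hsv[...,1]<45)&(hsv[...,2]>140);g[:335]=0;g[395:]=0;g[:,:190]=0;g[:,235:]=0
kk=max(cv2.findContours(g.astype(np.uint8),0,cv2.CHAIN_APPROX_NONE)[0],key=cv2.contourArea)[:,0]
t=ray(c,kk,.014)[:,:2];tip=t[np.argmax(np.hypot(*(t-f).T))];print("tip",tip,kk[np.argmax(np.hypot(*(t-f).T))],np.hypot(*(tip-f)),ang(tip-f))
top=((abs(Z-.115)<.004)&(hsv[...,0]<25)&(hsv[...,1]<190)).astype(np.uint8);top[:185]=0;top[335:]=0;top[:,260:]=0
b=cv2.minAreaRect(ray(c,cv2.findNonZero(top)[:,0],.115)[:,:2].astype(np.float32)*1000);print("carton",b)
E
python3 m.py
```

```text
W [0.57324195 0.1817555 ] rms 0.02621770207283237 0.1012401294831451
post [0.61615219 0.27775907] 457 0.10515689921612913 65.91703009482549
tip [0.50990554 0.02252229] [212 377] 0.1713671978150266 -111.69062553342157
carton ((575.8339233398438, 181.39254760742188), (96.68787384033203, 97.47923278808594), 67.84428405761719)
```

The carton edges read 67.8°, the post-to-tip line 67.4° and the pointer 67.6–67.9°, so the label faces the pointer to within about a degree. Next is a close look at the scanner.

```bash
python3 -c "
from h import *
plan((.39,-.35,.26),48)"
```

```text
dr [-0.1  0.  19.4] d [-589.5  -89.5  -10.1]
```

```bash
python3 -m creep '[{"dr":[0,0,2],"delta_pos":[-55,-8,-1],"hand":1},{"dr":[0,0,4],"delta_pos":[-110,-17,-2],"hand":1},{"dr":[0,0,6],"delta_pos":[-165,-25,-3],"hand":1},{"dr":[0,0,8],"delta_pos":[-220,-33,-4],"hand":1},{"dr":[0,0,10],"delta_pos":[-275,-42,-5],"hand":1},{"dr":[0,0,12],"delta_pos":[-330,-50,-6],"hand":1},{"dr":[0,0,14],"delta_pos":[-385,-58,-7],"hand":1},{"dr":[0,0,16],"delta_pos":[-440,-67,-8],"hand":1},{"dr":[0,0,18],"delta_pos":[-495,-75,-9],"hand":1},{"dr":[0,0,19.4],"delta_pos":[-550,-84,-10],"hand":1}]';python3 -m creep '[{"dr":[0,0,0],"delta_pos":[-38,-6,0],"hand":1},{"dr":[0,0,0],"delta_pos":[-38,-6,0],"hand":1},{"dr":[0,0,0],"delta_pos":[-38,-6,0],"hand":1},{"dr":[0,0,0],"delta_pos":[-38,-6,0],"hand":1}]'; python3 - <<'E'
from h import *
c=wrist("w3");t=read_camera("top");pickle.dump(t,open("top3.pkl","wb"))
E
```

```text
t: 7.92
tcp_pos: [0.41, -0.3151, 0.2603]
eef_rot: [-2.869, -1.28, -0.001]
ft_force: [1.2, -0.3, -0.5]
finger_gap: 0.998
grip_force: 0.0
t: 8.43
tcp_pos: [0.382, -0.3383, 0.2603]
eef_rot: [-2.868, -1.282, -0.001]
ft_force: [1.1, -0.9, -0.5]
finger_gap: 1.0
grip_force: 0.0
```

View pics/w3.png

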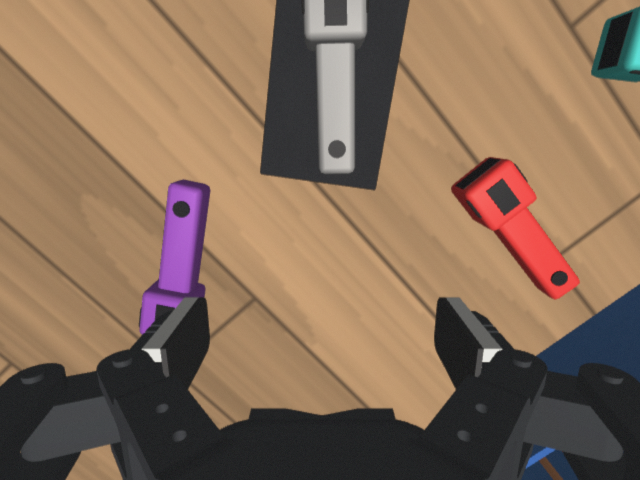

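The wrist view shows the grey handle at columns 318–354, with its tail at row 172 and the head at the top (336,15). The purple and red look-alikes are well clear at (180,250) and (515,225).

```bash
python3 - <<'E'
from h import *
from scipy.optimize import least_squares
c=pickle.load(open("w3.pkl","rb"));P=cloud(c);Z=P[...,2]
m=(Z>.037)&(Z<.047);m[190:]=0;m[:50]=0;m[:,:300]=0;m[:,375:]=0
q=P[m];print("h",q[:,2].mean(),m.sum())
b=cv2.minAreaRect(q[:,:2].astype(np.float32)*1000);print(b)
(_,_),(_,_),a=b; 
mu=q[:,:2].mean(0);d=np.linalg.svd(q[:,:2]-mu,full_matrices=0)[2][0];d*=np.sign(d[0])
s=(q[:,:2]-mu)@d;print("dir",np.degrees(np.arctan2(d[1],d[0])),"ext",s.min(),s.max())
tail=mu+d*s.min();print("tail",tail,"origin",tail+.085*d)
# recheck turntable from top, arm now away
t=pickle.load(open("top3.pkl","rb"));P=cloud(t);Z=P[...,2];hsv=cv2.cvtColor(t["image"],cv2.COLOR_RGB2HSV)
ang=lambda d:np.degrees(np.arctan2(d[1],d[0]))
m=(Z>.09)&(Z<.12);n,l,st,ce=cv2.connectedComponentsWithStats(m[150:300,180:330].astype(np.uint8))
for i in range(1,n):print("blob",st[i],ray(t,ce[i]+[180,150],.105 if st[i,4]<100 else .115).round(4))
g=((hsv[...,1]<50)&(hsv[...,2]>120)).astype(np.uint8);k=np.zeros_like(g);k[235:262,285:320]=g[235:262,285:320]
pp=ray(t,cv2.findNonZero(k)[:,0],.014)[:,:2];W=np.array([.5745,.1805]);print("ptr",ang(pp.mean(0)-W),pp.mean(0))
E
```

```text
h 0.04186751401440699 4584
((446.7243957519531, -285.0475158691406), (105.41015625, 33.32796096801758), 49.44147872924805)
dir 49.630229861416915 ext -0.055012371234051845 0.05048942420996638
tail [ 0.41263902 -0.32529874] origin [ 0.46769505 -0.26053893]
blob [ 50  52  44  44 827] [[0.5733 0.1765 0.115 ]]
blob [36 59  6  6 29] [[0.6144 0.2748 0.105 ]]
blob [80 85  2  1  2] [[0.5431 0.1541 0.105 ]]
ptr -112.46851955878599 [0.52004281 0.04882414]
```

```bash
python3 -c "
from h import *
plan((.4696,-.2582,.10),49.6);plan((.4696,-.2582,.018),49.6)"
```

```text
dr [-0.  -0.  -1.4] d [118.3  11.7 160.3]
dr [-0.  -0.  -1.4] d [118.3  11.7 242.3]
```

```bash
python3 -m creep '[{"dr":[0,0,-1.4],"delta_pos":[40,4,40],"hand":1},{"dr":[0,0,-1.4],"delta_pos":[80,8,80],"hand":1},{"dr":[0,0,-1.4],"delta_pos":[118,11.5,115],"hand":1},{"dr":[0,0,-1.4],"delta_pos":[118,11.5,150],"hand":1},{"dr":[0,0,-1.4],"delta_pos":[118,11.5,160],"hand":1},{"dr":[0,0,-1.4],"delta_pos":[118,11.5,160],"hand":1},{"dr":[0,0,-1.4],"delta_pos":[118,11.5,160],"hand":1}]'; python3 -c "
from h import *
plan((.4696,-.2582,.018),49.6)"
```

```text
t: 9.4
tcp_pos: [0.4696, -0.2604, 0.102]
eef_rot: [2.852, 1.312, 0.003]
ft_force: [0.5, -0.9, 0.4]
finger_gap: 0.999
grip_force: 0.0
dr [ 0.2 -0.  -0.2] d [ 1.7 -1.7 84. ]
```

```bash
python3 -m creep '[{"dr":[0,0,0],"delta_pos":[1,-1,30],"hand":1},{"dr":[0,0,0],"delta_pos":[1,-1,60],"hand":1},{"dr":[0,0,0],"delta_pos":[1,-1,75],"hand":1},{"dr":[0,0,0],"delta_pos":[1,-1,82],"hand":1},{"dr":[0,0,0],"delta_pos":[1,-1,82],"hand":0.7},{"dr":[0,0,0],"delta_pos":[1,-1,82],"hand":0.45},{"dr":[0,0,0],"delta_pos":[1,-1,82],"hand":0.3},{"dr":[0,0,0],"delta_pos":[1,-1,82],"hand":0.2},{"dr":[0,0,0],"delta_pos":[1,-1,82],"hand":0.2},{"dr":[0,0,0],"delta_pos":[1,-1,82],"hand":0.2}]'; python3 -c "
from h import *
print(get_obs()['tcp_pos'],np.degrees(Ro.from_rotvec(get_obs()['eef_rot']).as_matrix()).round(1)[0:0])"
```

```text
t: 10.65
tcp_pos: [0.4695, -0.2587, 0.0194]
eef_rot: [2.852, 1.314, 0.002]
ft_force: [-0.2, -0.0, 5.2]
finger_gap: 0.389
grip_force: 61.8
[ 0.46950818 -0.25869165  0.0194076 ] []
```

Gripped, with a gap of 33 mm. Lifting.

```bash
python3 -m creep '[{"dr":[0,0,0],"delta_pos":[0,0,-15],"hand":0.2},{"dr":[0,0,0],"delta_pos":[0,0,-35],"hand":0.2},{"dr":[0,0,0],"delta_pos":[0,0,-60],"hand":0.2},{"dr":[0,0,0],"delta_pos":[0,0,-75],"hand":0.2},{"dr":[0,0,0],"delta_pos":[0,0,-80],"hand":0.2},{"dr":[0,0,0],"delta_pos":[0,0,-80],"hand":0.2}]';python3 -c "
from h import *
plan((.4944,-.0145,.10),67.6);plan((.4944,-.0145,.0624),67.6)"
```

```text
t: 11.4
tcp_pos: [0.4682, -0.2579, 0.0981]
eef_rot: [-2.853, -1.314, 0.0]
ft_force: [-0.1, -0.0, -3.1]
finger_gap: 0.387
grip_force: 61.1
dr [ -0.   -0.  -18.1] d [ 202.  -138.3   -1.8]
dr [ -0.   -0.  -18.1] d [ 202.  -138.3   35.8]
```

```bash
python3 -m creep '[{"dr":[0,0,-2],"delta_pos":[15,-12,0],"hand":0.2},{"dr":[0,0,-5],"delta_pos":[42,-35,0],"hand":0.2},{"dr":[0,0,-8],"delta_pos":[74,-60,0],"hand":0.2},{"dr":[0,0,-11],"delta_pos":[106,-85,0],"hand":0.2},{"dr":[0,0,-14],"delta_pos":[138,-108,0],"hand":0.2},{"dr":[0,0,-16],"delta_pos":[168,-125,0],"hand":0.2},{"dr":[0,0,-18],"delta_pos":[190,-136,5],"hand":0.2},{"dr":[0,0,-18],"delta_pos":[200,-138,15],"hand":0.2},{"dr":[0,0,-18],"delta_pos":[202,-138,28],"hand":0.2},{"dr":[0,0,-18],"delta_pos":[202,-138,35],"hand":0.2}]';python3 -m creep '[{"dr":[0,0,0],"delta_pos":[0,0,0],"hand":0.2},{"dr":[0,0,0],"delta_pos":[0,0,0],"hand":0.2}]'; python3 - <<'E'
from h import *
plan((.4944,-.0145,.0624),67.6)
c=wrist("w4")
s=read_camera("scene");pickle.dump(s,open("s4.pkl","wb"));u,v=300,170
a=s["image"][150:300,260:460,::-1];cv2.imwrite("pics/w4s.png",np.vstack([cv2.resize(c["image"][:,:,::-1],(400,300)),cv2.resize(a,(400,300),interpolation=cv2.INTER_CUBIC)]))
E
```

```text
t: 12.65
tcp_pos: [0.4936, -0.0152, 0.0615]
eef_rot: [-2.612, -1.743, 0.004]
ft_force: [-0.4, 0.5, -2.6]
finger_gap: 0.388
grip_force: 61.0
t: 12.9
tcp_pos: [0.4949, -0.0155, 0.0633]
eef_rot: [2.614, 1.743, -0.0]
ft_force: [0.0, 0.3, -2.3]
finger_gap: 0.391
grip_force: 61.0
dr [ 0.   0.  -0.2] d [ 0.7 -0.9  0.9]
```

View pics/w4s.png

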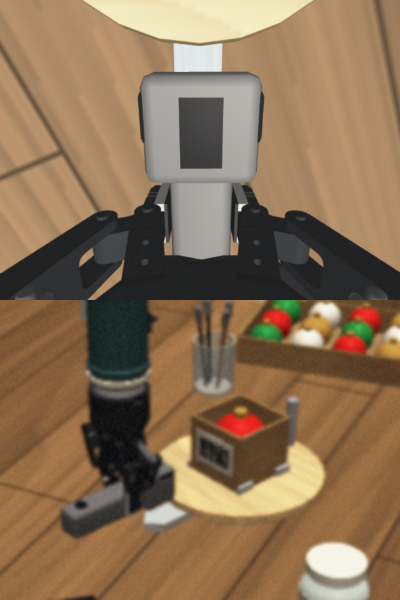

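The picture shows the scanner level in the grip, in line above the pointer tongue, and pointing at the label. A quick numeric check before the hold.

```bash
python3 - <<'E'
from h import *
c=pickle.load(open("w4.pkl","rb"));P=cloud(c);Z=P[...,2];im=c["image"]
d=np.array([np.cos(np.radians(67.6)),np.sin(np.radians(67.6))]);n=np.array([-d[1],d[0]]);W=np.array([.575,.181])
hd=np.zeros(Z.shape,bool);hd[125:290,225:425]=1;hd&=(Z>.085)&(Z<.115)
q=P[hd];L=np.c_[(q[:,:2]-W)@d,(q[:,:2]-W)@n];print("head z",np.median(q[:,2]),"along",np.percentile(L[:,0],[1,99]),"lat",np.percentile(L[:,1],[1,99]))
A=np.c_[L,np.ones(len(L))];print("slope deg",np.degrees(np.linalg.lstsq(A,q[:,2],rcond=None)[0][:2]))
hsv=cv2.cvtColor(im,cv2.COLOR_RGB2HSV)
for r in (75,85,95,105):
    k=np.where((hsv[r,:,2]>150)&(hsv[r,:,1]<60))[0];k=k[(k>260)&(k<380)]
    if len(k):
        e=ray(c,[(k[0],r),(k[-1],r)],.014)[:,:2];print("tongue",np.linalg.norm(e[1]-e[0]),(e-W)@d,(e-W)@n)
E
```

```text
head z 0.10008686677581852 along [-0.18677868 -0.14318038] lat [-0.02657733  0.02381801]
slope deg [-0.37859663  0.25939853]
tongue 0.03505008648388483 [-0.11996472 -0.12011501] [ 0.01860861 -0.01644116]
tongue 0.035281272523098255 [-0.12416044 -0.12431172] [ 0.01875851 -0.01652244]
tongue 0.03506020078014038 [-0.12841382 -0.12856415] [ 0.01845508 -0.0166048 ]
tongue 0.03483617471695121 [-0.1327221  -0.13287147] [ 0.01860596 -0.0162299 ]
```

The head sits about 2 mm to one side of the pointer axis and 1 mm high. I'll nudge it and then hold for over 2 s.

```bash
H='x'; python3 -m creep '[{"dr":[0,0,0],"delta_pos":[1,-2,1],"hand":0.2},{"dr":[0,0,0],"delta_pos":[1,-2,1],"hand":0.2},{"dr":[0,0,0],"delta_pos":[1,-2,1],"hand":0.2},{"dr":[0,0,0],"delta_pos":[1,-2,1],"hand":0.2},{"dr":[0,0,0],"delta_pos":[1,-2,1],"hand":0.2},{"dr":[0,0,0],"delta_pos":[1,-2,1],"hand":0.2},{"dr":[0,0,0],"delta_pos":[1,-2,1],"hand":0.2},{"dr":[0,0,0],"delta_pos":[1,-2,1],"hand":0.2},{"dr":[0,0,0],"delta_pos":[1,-2,1],"hand":0.2},{"dr":[0,0,0],"delta_pos":[1,-2,1],"hand":0.2}]'
for i in 1 2; do python3 -m creep '[{"dr":[0,0,0],"delta_pos":[0,0,0],"hand":0.2},{"dr":[0,0,0],"delta_pos":[0,0,0],"hand":0.2},{"dr":[0,0,0],"delta_pos":[0,0,0],"hand":0.2},{"dr":[0,0,0],"delta_pos":[0,0,0],"hand":0.2},{"dr":[0,0,0],"delta_pos":[0,0,0],"hand":0.2},{"dr":[0,0,0],"delta_pos":[0,0,0],"hand":0.2},{"dr":[0,0,0],"delta_pos":[0,0,0],"hand":0.2},{"dr":[0,0,0],"delta_pos":[0,0,0],"hand":0.2},{"dr":[0,0,0],"delta_pos":[0,0,0],"hand":0.2},{"dr":[0,0,0],"delta_pos":[0,0,0],"hand":0.2}]'; done
python3 - <<'E'
from h import *
c=pickle.load(open("w3.pkl","rb"))
# mat: check near-edge corners in w3 (px 261,174 and 376,189) at z=.006
a=ray(c,[(261,174),(376,189),(276,0),(409,0)],.006)[:,:2];print(a.round(4),np.linalg.norm(a[1]-a[0]),[np.degrees(np.arctan2(*(q)[::-1])) for q in (a[2]-a[0],a[3]-a[1])])
mid=(a[0]+a[1])/2;e=a[0]-a[1];e/=np.linalg.norm(e);f=np.array([e[1],-e[0]]);print("centre",mid+.11*f,np.degrees(np.arctan2(*f[::-1])))
C=mid+.11*f
C=(C+[.4747,-.2518])/2;ma=40.7
f=np.array([np.cos(np.radians(ma)),np.sin(np.radians(ma))])
p=C+.0045*f;print(C,p);plan((*p,.06),ma);plan((*p,.0194),ma)
E
```

```text
t: 14.25
tcp_pos: [0.4934, -0.0132, 0.0623]
eef_rot: [2.613, 1.744, 0.0]
ft_force: [-0.7, 0.6, -2.9]
finger_gap: 0.386
grip_force: 61.0
t: 15.5
tcp_pos: [0.4934, -0.0131, 0.0623]
eef_rot: [-2.613, -1.744, 0.0]
ft_force: [0.1, -0.5, -2.8]
finger_gap: 0.386
grip_force: 61.0
t: 16.75
tcp_pos: [0.4934, -0.0132, 0.0623]
eef_rot: [2.613, 1.744, 0.0]
ft_force: [-0.4, 0.1, -2.0]
finger_gap: 0.388
grip_force: 61.0
[[ 0.3539 -0.2779]
 [ 0.4311 -0.3676]
 [ 0.4732 -0.175 ]
 [ 0.5629 -0.2554]] 0.11835291919539058 [np.float64(40.74526627892214), np.float64(40.39871941619431)]
centre [ 0.47582537 -0.25098885] 40.718325414332384
[ 0.47526268 -0.25139443] [ 0.47867429 -0.24845998]
dr [ 0.  -0.  26.8] d [-223.    76.6    2.3]
dr [ 0.  -0.  26.8] d [-223.    76.6   42.9]
```

Held steady for over 3 s. Now back over the mat.

```bash
python3 -m creep '[{"dr":[0,0,0],"delta_pos":[-10,2,-8],"hand":0.2},{"dr":[0,0,2],"delta_pos":[-30,8,-22],"hand":0.2},{"dr":[0,0,6],"delta_pos":[-60,20,-30],"hand":0.2},{"dr":[0,0,10],"delta_pos":[-92,32,-30],"hand":0.2},{"dr":[0,0,14],"delta_pos":[-124,44,-30],"hand":0.2},{"dr":[0,0,18],"delta_pos":[-156,55,-30],"hand":0.2},{"dr":[0,0,22],"delta_pos":[-186,66,-30],"hand":0.2},{"dr":[0,0,25],"delta_pos":[-208,73,-25],"hand":0.2},{"dr":[0,0,26.8],"delta_pos":[-219,76,-15],"hand":0.2},{"dr":[0,0,26.8],"delta_pos":[-223,77,-5],"hand":0.2}]';python3 -m creep '[{"dr":[0,0,0],"delta_pos":[0,0,5],"hand":0.2},{"dr":[0,0,0],"delta_pos":[0,0,5],"hand":0.2},{"dr":[0,0,0],"delta_pos":[0,0,5],"hand":0.2}]'; python3 -c "
from h import *
plan((.4787,-.2485,.0194),40.7)"
```

```text
t: 18.0
tcp_pos: [0.4787, -0.2491, 0.0668]
eef_rot: [-2.946, -1.09, 0.0]
ft_force: [-0.2, 0.2, -2.6]
finger_gap: 0.391
grip_force: 61.0
t: 18.38
tcp_pos: [0.4793, -0.2481, 0.0624]
eef_rot: [2.945, 1.093, 0.0]
ft_force: [0.6, -0.7, -2.6]
finger_gap: 0.389
grip_force: 61.0
dr [ 0. -0.  0.] d [-0.7 -0.1 43. ]
```

Lower gently, and stop just short of contact.

```bash
python3 -m creep '[{"dr":[0,0,0],"delta_pos":[0,0,12],"hand":0.2},{"dr":[0,0,0],"delta_pos":[0,0,25],"hand":0.2},{"dr":[0,0,0],"delta_pos":[0,0,34],"hand":0.2},{"dr":[0,0,0],"delta_pos":[0,0,39],"hand":0.2},{"dr":[0,0,0],"delta_pos":[0,0,41],"hand":0.2},{"dr":[0,0,0],"delta_pos":[0,0,42],"hand":0.2},{"dr":[0,0,0],"delta_pos":[0,0,42],"hand":0.2},{"dr":[0,0,0],"delta_pos":[0,0,42],"hand":0.2}]'
```

```text
t: 19.38
tcp_pos: [0.4793, -0.2488, 0.0206]
eef_rot: [2.945, 1.091, 0.001]
ft_force: [-0.5, -0.7, -3.0]
finger_gap: 0.387
grip_force: 61.1
```

```bash
python3 -m creep '[{"dr":[0,0,0],"delta_pos":[0,0,0.5],"hand":0.2},{"dr":[0,0,0],"delta_pos":[0,0,1],"hand":0.2},{"dr":[0,0,0],"delta_pos":[0,0,1],"hand":0.2}]'
```

```text
t: 19.75
tcp_pos: [0.4791, -0.2487, 0.0194]
eef_rot: [2.946, 1.091, 0.0]
ft_force: [-0.7, 0.4, -1.5]
finger_gap: 0.388
grip_force: 61.1
```

```bash
python3 -m creep '[{"dr":[0,0,0],"delta_pos":[0,0,0.5],"hand":0.2},{"dr":[0,0,0],"delta_pos":[0,0,0.5],"hand":0.2}]'
```

```text
t: 20.0
tcp_pos: [0.4791, -0.2487, 0.0194]
eef_rot: [2.946, 1.091, 0.0]
ft_force: [-2.8, 1.9, 5.2]
finger_gap: 0.39
grip_force: 62.0
```

Contact is the same as at the pick. Open and rise.

```bash
python3 -m creep '[{"dr":[0,0,0],"delta_pos":[0,0,0],"hand":0.45},{"dr":[0,0,0],"delta_pos":[0,0,0],"hand":0.7},{"dr":[0,0,0],"delta_pos":[0,0,0],"hand":1},{"dr":[0,0,0],"delta_pos":[0,0,0],"hand":1},{"dr":[0,0,0],"delta_pos":[0,0,-20],"hand":1},{"dr":[0,0,0],"delta_pos":[0,0,-60],"hand":1},{"dr":[0,0,0],"delta_pos":[0,0,-110],"hand":1},{"dr":[0,0,0],"delta_pos":[-50,0,-160],"hand":1},{"dr":[0,0,0],"delta_pos":[-100,0,-200],"hand":1},{"dr":[0,0,0],"delta_pos":[-130,0,-220],"hand":1}]'; python3 -m creep '[{"dr":[0,0,0],"delta_pos":[0,0,0],"hand":1},{"dr":[0,0,0],"delta_pos":[0,0,0],"hand":1}]'; python3 - <<'E'
from h import *
c=wrist("w5");t=read_camera("top");P=cloud(c);Z=P[...,2]
cv2.imwrite("pics/end.png",np.hstack([cv2.resize(c["image"][:,:,::-1],(400,300)),cv2.resize(t["image"][150:315,200:420,::-1],(400,300))]))
P=cloud(t);Z=P[...,2];m=(Z>.09)&(Z<.12);n,l,st,ce=cv2.connectedComponentsWithStats(m[150:300,180:330].astype(np.uint8))
for i in range(1,n):
    if st[i,4]>9:print(st[i],ray(t,ce[i]+[180,150],.105 if st[i,4]<100 else .115).round(4))
E
```

```text
t: 21.25
tcp_pos: [0.3798, -0.3347, 0.2414]
eef_rot: [2.943, 1.09, 0.002]
ft_force: [0.9, -1.2, 0.8]
finger_gap: 1.003
grip_force: 0.0
t: 21.5
tcp_pos: [0.3803, -0.3329, 0.2381]
eef_rot: [-2.945, -1.09, -0.0]
ft_force: [0.5, -0.1, -0.6]
finger_gap: 0.999
grip_force: 0.0
[ 50  52  44  44 822] [[0.5726 0.1765 0.115 ]]
[36 59  6  6 27] [[0.6145 0.2749 0.105 ]]
```

View pics/end.png

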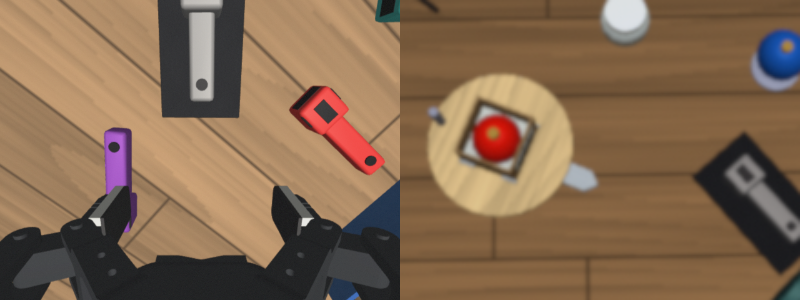

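The scanner lies flat, centred on the mat and in line with it (left panel, 202,60). The wheel has not moved: the post reads the same position as before. The bystanders in view, the tub and the bauble, stand as before, and the arm never went near the brush pot.

```bash
python3 -c "
from bench import hand_in
print(hand_in())"
```

```text
the job is handed in; nothing more can be done
None
```

The job is handed in at about 21.5 s: the label faces the pointer to within about 1°, the scanner was held upright about 9 cm from the label for over 3 s, and it now lies flat in the middle of its mat, with the bauble, brush pot and tub left alone.

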